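# Lock the day-room games chest with the stiff sprung key lock

### The job

Lock the games chest: first push its blue sliding lid fully shut, then take the blue key from the wooden key rack, push it into the keyhole, wiggle it to and fro to get past the sticky pins and press it home until its collar sits flush on the steel plate, and turn it a quarter turn clockwise (seen from above) as far as it goes, so that the bolt shoots across onto the lid. The lock is sprung, so finish still gripping the key and holding it turned while I set the catch. Leave the red key in the rack and everything else on the table where it is.

Things in the scene. Friction and masses are not known exactly. Their poses are not given: they have to be found in the camera images.
- lid (a joint): opening of the chest's blue sliding lid, in m: 0 = fully shut (hard stop), up to 0.10; starts partly open. It slides along the chest's +y to open, with about 2 N of friction, and stays where it is left.
- lid_handle (a point): centre of the wooden bar handle on the blue lid (moves with it); axes as the chest's. Bar 70 mm long (chest x), 14 mm thick (chest y, the sliding direction), 32 mm high, from the lid's flat top at 106 mm above the table to 138 mm. Pushing it to chest -y shuts the lid. Behind it (chest +y) the flat lid goes on for 110 mm.
- chest_top (a point): centre of the fixed light-wood chest at deck height, 100 mm above the table. Chest: 200 mm (x) by 360 mm (y), 100 mm high; z up, +y is the way the lid opens. The keyhole is 120 mm from here towards -y.
- keyhole (a point): centre of the keyhole at the top of the steel lock plate (90 x 90 x 8 mm, flush with the deck), 100 mm above the table; axes as the chest's. Slot 25 mm along chest x, 14 mm along chest y, edges bevelled about 2 mm. The key's blade lies along chest x to go in, either way round. The key can make its quarter turn only when fully in; once turned it cannot be pulled out.
- pins (a point): on the keyhole's axis, 12 mm under the plate's top, between two sticky pins 4 mm apart. The key's thin nose fits between; its thick blade stops on them, collar still 22 mm above the plate. Pressing under 10 N and twisting the key about its axis 15 to 20 degrees counterclockwise (from above; slot edges stop it at 20) makes the nose shove them out for good; twist back square and it drops past.
- plug (a joint): turning angle in rad of the lock's plug, which lies 20 to 42 mm under the plate's top: 0 = rest, grows clockwise seen from above, stop at 1.57. Its slot, 26 x 9 mm with a funnel on top, takes the thick blade. A spring turns it back when let go (about 0.03 N m at rest, 0.1 at the stop). The first 0.1 rad or so of the key's turn is free play. It throws the bolt 14 mm per rad.
- bolt (a point): centre of the brass bolt, 12 x 34 x 8 mm (chest x, y, z), on the deck between lock plate and lid, 106 mm above the table; it moves to chest +y as the plug turns. It starts 54 mm from the keyhole, its near end 37 mm away. Bolt and guides stand up to 12 mm above the deck, the steel keeper on the lid (71 to 89 mm from the keyhole when shut) 18 mm.
- blue_key_grip (a point): centre of the blue plastic grip of the key to use: 40 mm wide (key x), 14 thick (key y), 42 high (z up). Grip it across the 14 mm. Below, in order: collar 24 mm across, 4 high; round neck 6 across, 19 long; flat blade 22 wide (x), 7 thick (y), 12 high; thin nose 22 wide, 2 thick, 9 high, rounded end. About 60 g. It starts upright in a slot of the rack, collar on the rack's top.
- blue_key_collar (a point): on the blue key's axis at the underside of its collar, 25 mm below the grip's centre, 40 mm above the nose's lower end; axes as the grip's. In the rack it is 50 mm above the table; with the key fully home it lies on the keyhole point, 100 mm above the table. The key is the same after a half turn.
- red_key_grip (a point): centre of the grip of the other key, like the blue one but red, in the other slot of the rack: leave it alone. The fixed rack is a brown wooden block 170 x 70 mm, 50 mm high, with slots 25 x 10 mm, 90 mm apart along its length; both blades lie along that length.
- mug: white mug, 80 mm across, 90 mm high, a bystander to leave alone; origin at the centre of its underside.
- carton: small white carton, 50 x 70 x 55 mm, a bystander to leave alone; origin at the centre of its underside.
- jar: glass jar with a green cap, 66 mm across, 100 mm high, a bystander to leave alone; origin at the centre of its underside.
- pawn: yellow game pawn, 32 mm across, 57 mm high, a bystander to leave alone; origin at the centre of its underside.
- pawn2: green game pawn, 32 mm across, 57 mm high, a bystander to leave alone; origin at the centre of its underside.
- dice_cup: orange dice cup, 72 mm across, 85 mm high, a bystander to leave alone; origin at the centre of its underside.
Mind the look-alikes: they are no part of the job. Leave any purple look-alike of the part that bears blue_key_grip alone.

How it is judged:
On the way, in this order (a step that is already met when the one before it is completed fails the run):
1. the lid is pushed fully shut while the blue key is not yet in the lock (value of joint lid below 0.005 m and distance between blue_key_collar and keyhole above 0.04 m), for 0.2 s.
2. the blue key is fully home in the lock, its collar on the plate, not yet turned (z of blue_key_collar in the frame of keyhole below 0.003 m and horizontal distance between blue_key_collar and keyhole below 0.005 m and angle between blue_key_collar's own z axis and vertical below 0.12 rad and value of joint plug below 0.5 rad), for 0.1 s.
3. the key has turned the plug a quarter turn clockwise (z of blue_key_collar in the frame of keyhole below 0.003 m and horizontal distance between blue_key_collar and keyhole below 0.005 m and angle between blue_key_collar's own z axis and vertical below 0.12 rad and value of joint plug above 1.3 rad), for 0.2 s.
At the end, for the whole second after the job is handed in: Lid shut within 5 mm; blue key home and upright in the lock (collar within 3 mm of the plate, 5 mm of its centre, 7 degrees); plug held turned past 1.3 rad (75 degrees) by fingers gripping the key with over 2 N; red key within 15 mm of its place; all through the last second (all of step 3 and value of joint lid below 0.005 m and contact force between the fingers and blue_key above 2 N and distance of red_key_grip from where it was at the start of the episode below 0.015 m); the arm keeps its last pose, push and grip.
It fails at once if the red key is taken out of its place (distance of red_key_grip from where it was at the start of the episode above 0.02 m).
It fails at once if a bystander on the table is pushed more than 30 mm or knocked over (distance of any of mug, carton, jar, pawn, pawn2, dice_cup from where it was at the start of the episode above 0.03 m or angle between any of mug, carton, jar, pawn, pawn2, dice_cup's own z axis and vertical above 0.5 rad).
It also fails if it takes over 67 s, if anything falls off the work surface, if the arm or the gripper's body presses on something with over 40 N, if the wrist force passes 120 N, or if a joint passes its speed limit or range.

### The arm

A 6-joint arm with a two-finger parallel gripper is mounted at the origin on the work surface. World frame = base frame: x ahead of the robot, y to its left, z up, the work surface at z = 0. Lengths are in m, angles in rad, forces in N, time in s.
With the tool pointing down it reaches from about 0.225 to 0.725 m from the base axis. Payload 3.1 kg.
Tool frame: the origin (TCP) lies at the very end of the fingers, on their centre line; the grasp point (between the pads) lies 19 mm behind it (env.grasp_offset is the distance from the TCP to the grasp point, in m); z points along the fingers, y is the direction in which the jaws open and shut (so a half turn about z gives the same grasp; the last joint's range is limited). The gripper opens to 85 mm and grips with 20 to 120 N. Pads are 22 mm wide; open, the fingers measure 114 mm over their backs; the gripper's body (76 mm by 85 mm) begins 54 mm behind the grasp point. The pads swing forward as they close: fully open they stand 13 mm farther back than shut.
Start: joints at [-1.428, 0.048, 0.099, 1.622, 0, 1.443], TCP at [0.14, -0.506, 0.231] pointing down, gripper open.
Joint ranges: [-2.91, 2.91], [-0.99, 1.94], [-1.21, 1.42], [-2.12, 2.29], [-1.49, 1.47], [-3.14, 3.14]. Speed limits (rad/s): [2.79, 2.79, 3.14, 3.14, 3.14, 3.14].

### API

Orientations are given as a 3x3 rotation matrix whose columns are the frame's x, y, z axes.
In Python, from rig import env gives the robot as it stands. The module is installed in compiled form; this text tells all that it offers.
- The arm moves only by the shell command python3 -m handwheel 'ROWS' [FORCE]. ROWS is JSON, a list of rows, each an object with "slide": the shift along the world's x, y, z in mm, a list of three; "twist": the turn about the world's z in rad; "claw": the finger opening in mm, from 0 to 85.4. A call has 1 to 20 rows; each row shifts and turns the commanded pose from where the row before left it; what a row does not reach is not made up. A row lasts 1/10 s, in which the tool goes at most 50 mm and 8.59 degrees, less where a joint would pass 70% of its speed; a pose out of reach is approached as far as the arm can. A call is refused whole if a number of a shift passes 50 or a number of a turn 0.15, either way. A call with a gripper value outside its range is refused whole. The fingers move at their own pace and stop on an object; FORCE is the grip in N (left out, the last holds). Time passes only in rows, so rows that do not move let the fingers close. It gives the time, the measured TCP pose, the force and the opening at its end, in the units of the state.
- env.get_obs(): the state, without advancing time (a new reading comes with each control period).
- env.get_image(name): name is "scene" or "top" or "wrist"; returns a dict with "img" (480x640x3 uint8, red, green, blue), "camera_matrix" (3x3 intrinsics, pixels), "dist_coeffs" ([k1, k2, p1, p2, k3] as OpenCV has them; the pictures are not rectified), "R" (3x3) and "t" (3): a world point X has camera coordinates R X + t. Camera axes: x right, y down, z forward; pixel columns grow to the right and rows downward; lengths in m; the calibration is good to about 2 mm. A picture is of the moment at which its call begins. There is no depth.
- env.job_done(): hands the job in, once; it reports no verdict.
The state is a dict: "time": time; "joints": joint angles; "qd": joint speeds; "joint_efforts": joint torques, N m; "eef_pos": TCP position; "eef_rot": TCP orientation; "contact_force": force on the tool from outside, world axes, zero at the start; "moment": the same for the moment, N m; "grip_width": finger opening in m.
Only numpy, scipy, OpenCV 4.12 (cv2) and the standard library are available. Lean on these libraries where they do the work, as an engineer would, in place of code of your own. Each camera call takes 0.05 s, during which the arm holds its last target.

## Working session

There is one attempt and no reset: what is moved stays moved. The work goes in short steps, Python scripts to look and compute and a shell command to move; the robot and the scene stay as the last step left them, time stands still between calls to the robot, and variables do not carry over. Pictures are saved under pics/ and viewed, and the job is handed in when it is done.

```bash
mkdir -p pics; ls
cat > h.py <<'E'
import numpy as np, cv2
from rig import env
def snap(n,f):
    d=env.get_image(n); cv2.imwrite('pics/'+f+'.png',d['img'][:,:,::-1]); np.savez('pics/'+f+'.npz',**{k:np.array(v) for k,v in d.items()}); return d
def load(f): return dict(np.load('pics/'+f+'.npz'))
def ray(d,uv):
    p=cv2.undistortPoints(np.array([[uv]],float),d['camera_matrix'],d['dist_coeffs'])[0,0]
    R=d['R'];return -R.T@d['t'].ravel(), R.T@np.array([p[0],p[1],1])
def plane(d,uv,z):
    o,v=ray(d,uv); return o+v*(z-o[2])/v[2]
def tri(pairs):
    A=np.zeros((3,3));b=np.zeros(3)
    for d,uv in pairs:
        o,v=ray(d,uv);v=v/np.linalg.norm(v);P=np.eye(3)-np.outer(v,v);A+=P;b+=P@o
    return np.linalg.solve(A,b)
def proj(d,X):
    return cv2.projectPoints(np.array(X,float).reshape(-1,3),cv2.Rodrigues(d['R'])[0],d['t'].ravel(),d['camera_matrix'],d['dist_coeffs'])[0][:,0]
E
python3 - <<'E'
from h import *
for n in ['scene','top','wrist']:
    d=snap(n,n+'0'); print(n,-d['R'].T@np.ravel(d['t']))
print(env.get_obs(),env.grasp_offset)
E
```

```text
pics
scene [ 0.86216225 -0.60845757  0.97741238]
top [0.3611975  0.01198516 1.69938605]
wrist [ 0.21385596 -0.48463581  0.3730781 ]
{'time': 0.15, 'joints': array([-1.42781193e+00,  4.86024164e-02,  9.79423781e-02,  1.62200220e+00,
        1.18220840e-06,  1.44298634e+00]), 'qd': array([-0.00032433, -0.00176069,  0.00416793, -0.00017817, -0.00036151,
        0.00090812]), 'joint_efforts': array([ 8.45922950e-04, -3.39257562e+01,  3.20425200e+01,  1.53826782e-02,
       -2.37603599e-04,  4.88427006e-06]), 'eef_pos': array([ 0.14035001, -0.50539335,  0.23036703]), 'eef_rot': array([[ 9.63558738e-01,  2.67496707e-01, -2.64718241e-04],
       [ 2.67496731e-01, -9.63556998e-01,  1.84704075e-03],
       [ 2.39006205e-04, -1.85054352e-03, -9.99998259e-01]]), 'contact_force': array([-0.39542607, -0.09483572,  0.1156718 ]), 'moment': array([ 0.034592  ,  0.01142818, -0.0017802 ]), 'grip_width': 0.08531376856781685} 0.0187
```

View pics/scene0.png

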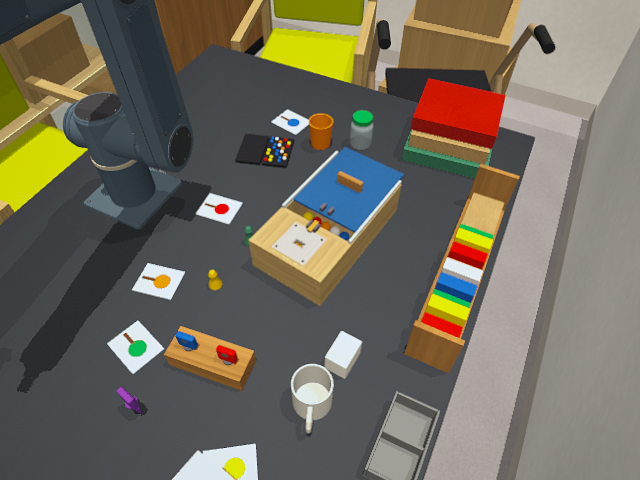

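View pics/top0.png

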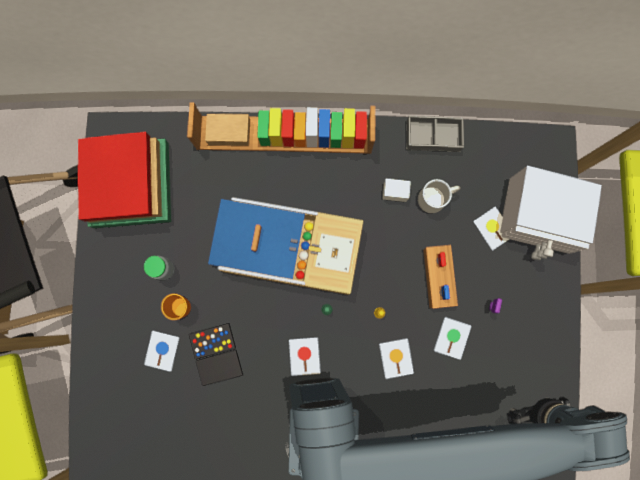

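View pics/wrist0.png

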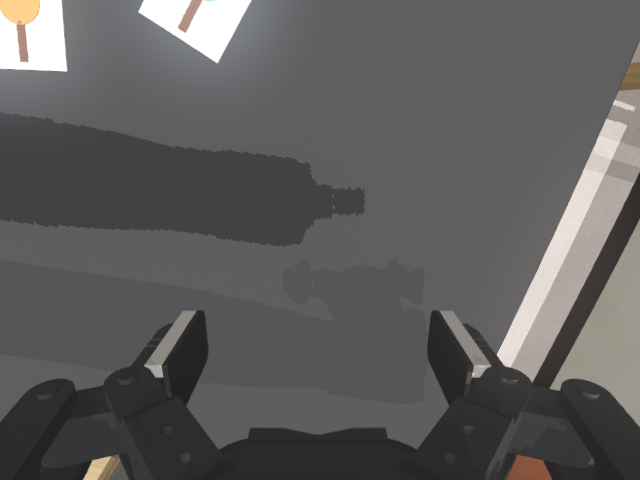

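Scene view: the chest is at centre, with its handle at about (350,181) and the lock plate at (300,241). The rack is at (210,357), with the blue key at (186,341) and the red key at (227,353). The purple look-alike lies on the table at (129,400). In the top view the blue key is at (446,292), red at (442,260) and purple at (495,305). The blue key standing in the rack slot fits the description. I'll confirm that in an enlarged crop.

Run:
```python
from h import *
s=load('scene0');t=load('top0')
a=cv2.resize(s['img'][310:420,100:270],None,fx=2.3,fy=2.3*1,interpolation=2)
b=cv2.resize(t['img'][235:320,410:510],None,fx=3.5,fy=3.5,interpolation=2)
c=cv2.resize(t['img'][190:300,200:370],None,fx=2.3,fy=2.3,interpolation=2)
d=cv2.resize(s['img'][140:310,240:410],None,fx=2,fy=2,interpolation=2)
H=600;out=np.zeros((H,800,3),np.uint8)
out[:a.shape[0],:a.shape[1]]=a;out[:b.shape[0],400:400+b.shape[1]]=b;
out[300:300+c.shape[0],:c.shape[1]]=c[:300];out[300:600,400:740]=d[:300]
cv2.imwrite('pics/crop0.png',out[:,:,::-1])
def comps(d,lo,hi,lo2=None,hi2=None):
    h=cv2.cvtColor(d['img'],cv2.COLOR_RGB2HSV);m=cv2.inRange(h,lo,hi)
    if lo2: m|=cv2.inRange(h,lo2,hi2)
    n,l,st,ce=cv2.connectedComponentsWithStats(m)
    return [(st[i][4],ce[i].round(1).tolist(),st[i][:4].tolist()) for i in range(1,n) if st[i][4]>25]
for nm,d in (('scene',s),('top',t)):
    print(nm,'blue',comps(d,(100,130,50),(120,255,255)));print(' red',comps(d,(0,180,80),(4,255,255),(176,180,80),(180,255,255)))
    print(' wood',comps(d,(8,120,100),(16,255,255)))
```

```text
scene blue [(np.int32(63), [293.0, 122.2], [288, 119, 11, 7]), (np.int32(110), [275.4, 149.1], [270, 136, 12, 27]), (np.int32(4423), [349.0, 188.3], [294, 147, 110, 85]), (np.int32(52), [344.3, 235.2], [340, 232, 9, 8]), (np.int32(698), [455.7, 286.8], [435, 272, 42, 31]), (np.int32(229), [186.3, 340.0], [176, 331, 22, 19])]
 red [(np.int32(4501), [458.6, 112.4], [411, 78, 94, 70]), (np.int32(106), [221.4, 208.6], [215, 204, 14, 10]), (np.int32(567), [467.4, 255.0], [448, 242, 39, 27]), (np.int32(416), [441.6, 324.5], [422, 313, 40, 24]), (np.int32(215), [226.6, 354.1], [217, 346, 20, 18])]
 wood [(np.int32(995), [171.1, 31.6], [155, 0, 29, 74]), (np.int32(753), [192.1, 29.4], [178, 0, 26, 62]), (np.int32(825), [215.4, 23.4], [202, 0, 29, 48]), (np.int32(258), [237.1, 10.3], [230, 0, 16, 29]), (np.int32(32), [230.5, 25.4], [228, 15, 5, 21]), (np.int32(42), [255.0, 30.8], [254, 21, 3, 20]), (np.int32(35), [245.1, 44.2], [243, 38, 5, 13]), (np.int32(210), [320.4, 120.8], [310, 115, 21, 13]), (np.int32(425), [320.2, 137.6], [309, 124, 24, 26]), (np.int32(1069), [493.4, 185.0], [468, 167
[... 846 characters left out ...]
 112, 13, 36]), (np.int32(5818), [113.5, 176.4], [77, 132, 75, 88]), (np.int32(76), [441.9, 259.3], [439, 253, 7, 14]), (np.int32(47), [299.7, 274.4], [296, 271, 8, 8]), (np.int32(103), [304.1, 353.1], [299, 348, 11, 12])]
 wood [(np.int32(157), [190.6, 121.5], [187, 103, 8, 35]), (np.int32(160), [371.8, 124.7], [369, 106, 6, 36]), (np.int32(1261), [271.9, 142.4], [200, 116, 168, 37]), (np.int32(48), [150.2, 162.6], [150, 141, 2, 39]), (np.int32(105), [256.1, 238.0], [252, 225, 9, 26]), (np.int32(906), [443.3, 276.4], [425, 245, 33, 64]), (np.int32(71), [300.9, 266.2], [295, 260, 12, 17]), (np.int32(226), [169.9, 305.6], [163, 295, 19, 23]), (np.int32(53), [187.1, 307.1], [182, 298, 9, 20])]
```

View pics/crop0.png

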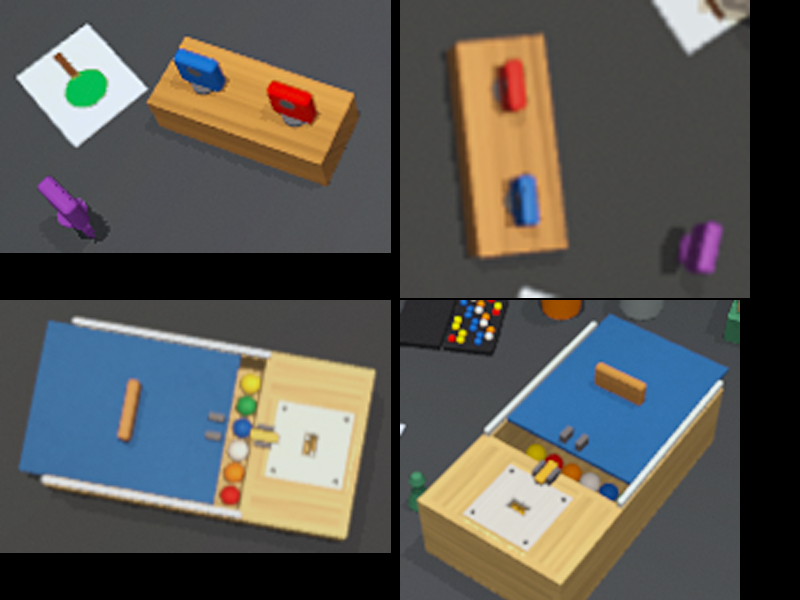

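The crop confirms it: the blue key stands upright in the near-side slot, red is in the other slot, and purple is off the rack. Next I'll take coarse positions.

Run:
```python
from h import *
s=load('scene0');t=load('top0')
# handle top centre: scene top face, in crop d scale 2 offset (240,140), panel y 300
def sc(x,y): return (240+(x-400)/2,140+(y-300)/2)
def tc(x,y): return (200+x/2.3,190+(y-300)/2.3)
for nm,a,b in [('handle',(349.4,180),(256.1,238.0)),('bluekey',(186.3,340),(445.2,292.2)),('redkey',(226.6,352),(441.9,259.3)),
  ('keyhole',sc(518,507),tc(310,444)),
  ('plate corner+y+x',sc(514,464),tc(284,402)),]:
    print(nm,tri([(s,a),(t,b)]).round(4))
K=plane(t,tc(310,444),.1)
pl=[plane(t,tc(*p),.1) for p in [(275,402),(355,410),(347,486),(267,478)]]
print(K,np.mean(pl,0),[p.round(4) for p in pl])
# chest corners
ch=[plane(t,tc(*p),.1) for p in [(375,371),(345,537)]]
print([p.round(4) for p in ch])
ra=[plane(t,(410+(x-400)/3.5,235+y/3.5),.05) for x,y in [(455,42),(543,36),(567,247),(479,256)]]
print('rack',np.mean(ra,0),[p.round(4) for p in ra])
for nm,uv,z in [('handletop',(256.1,238.0),.138),('bk',(445.2,292.2),.094),('rk',(441.9,259.3),.094),('pawnY',(379,313),.04),('pawnG',(327,310),.04),('mug',(434,196),.09),('carton',(397,190),.055)]:
    print(nm,plane(t,uv,z).round(4))
for nm,uv,z in [('handletop',(349.4,180),.138),('hole',sc(518,507),.1)]: print(nm,plane(s,uv,z).round(4))
```

```text
handle [0.5568 0.1926 0.1268]
bluekey [ 0.4281 -0.3231  0.0746]
redkey [ 0.518  -0.3113  0.0819]
keyhole [ 0.5265 -0.0176  0.0976]
plate corner+y+x [ 0.544  -0.0014  0.1738]
[ 0.5251852  -0.01831942  0.1       ] [ 0.52534592 -0.01950806  0.1       ] [array([0.5735, 0.024 , 0.1   ]), array([ 0.5667, -0.07  ,  0.1   ]), array([ 0.4772, -0.0627,  0.1   ]), array([0.484 , 0.0308, 0.1   ])]
[array([ 0.6136, -0.0926,  0.1   ]), array([ 0.4177, -0.0618,  0.1   ])]
rack [ 0.47202162 -0.31899698  0.05      ] [array([ 0.5531, -0.2728,  0.05  ]), array([ 0.5599, -0.3441,  0.05  ]), array([ 0.3918, -0.365 ,  0.05  ]), array([ 0.3833, -0.2941,  0.05  ])]
handletop [0.5542 0.1906 0.138 ]
bk [ 0.4265 -0.32    0.094 ]
rk [ 0.5156 -0.31    0.094 ]
pawnY [ 0.3666 -0.1463  0.04  ]
pawnG [ 0.3713 -0.0021  0.04  ]
mug [ 0.6905 -0.2881  0.09  ]
carton [ 0.7113 -0.1895  0.055 ]
handletop [0.562 0.183 0.138]
hole [ 0.5285 -0.0184  0.1   ]
```

```bash
python3 -m handwheel '[{"slide":[24,43,0],"twist":0.14,"claw":0},{"slide":[24,43,0],"twist":0.14,"claw":0},{"slide":[24,43,0],"twist":0.14,"claw":0},{"slide":[24,43,0],"twist":0.14,"claw":0},{"slide":[24,43,0],"twist":0.14,"claw":0},{"slide":[24,43,0],"twist":0.14,"claw":0},{"slide":[24,43,0],"twist":0.14,"claw":0},{"slide":[24,43,0],"twist":0.14,"claw":0},{"slide":[24,43,0],"twist":0.14,"claw":0},{"slide":[24,43,0],"twist":0.14,"claw":0},{"slide":[24,43,0],"twist":0.14,"claw":0},{"slide":[24,43,0],"twist":0.14,"claw":0},{"slide":[24,43,0],"twist":0.14,"claw":0},{"slide":[24,43,0],"twist":0.14,"claw":0},{"slide":[24,43,0],"twist":0.14,"claw":0},{"slide":[24,43,0],"twist":0.14,"claw":0},{"slide":[24,43,0],"twist":0.14,"claw":0},{"slide":[20,14,0],"twist":0.14,"claw":0},{"slide":[0,0,0],"twist":0.14,"claw":0},{"slide":[0,0,0],"twist":0.07,"claw":0}]' 40
python3 - <<'E'
from h import *
d=snap('wrist','w1');snap('top','t1');snap('scene','s1');o=env.get_obs();print(o['joints'],o['eef_pos'],np.arctan2(o['eef_rot'][1,0],o['eef_rot'][0,0]))
print(-d['R'].T@np.ravel(d['t']),d['R'][2])
E
```

```text
time: 2.15
eef_pos: [0.5685, 0.24, 0.2296]
eef_rot: [[-0.991, 0.135, -0.003], [0.135, 0.991, -0.001], [0.002, -0.001, -1.0]]
contact_force: [-0.4, 0.1, -0.9]
grip_width: 0.0001
[ 2.89681027e-01  2.95529043e-01  3.78140212e-01  1.65455316e+00
 -2.16440888e-05  4.31830835e-01] [0.56827037 0.23918321 0.23067014] 2.9994425997535807
[0.49323256 0.25102661 0.37259346] [ 0.29321141 -0.04282842 -0.95508785]
```

View pics/w1.png

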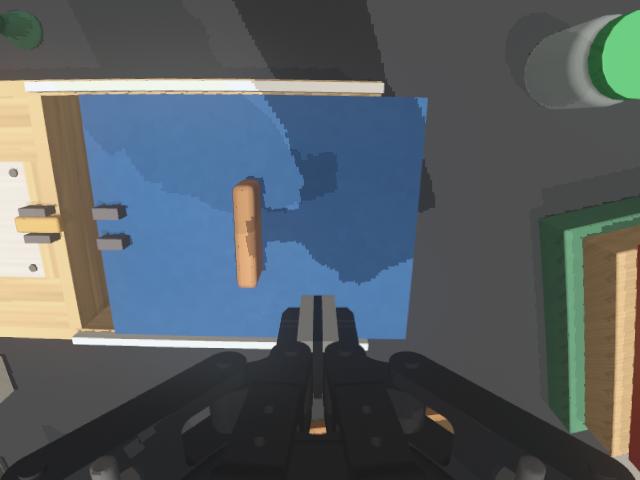

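View pics/t1.png

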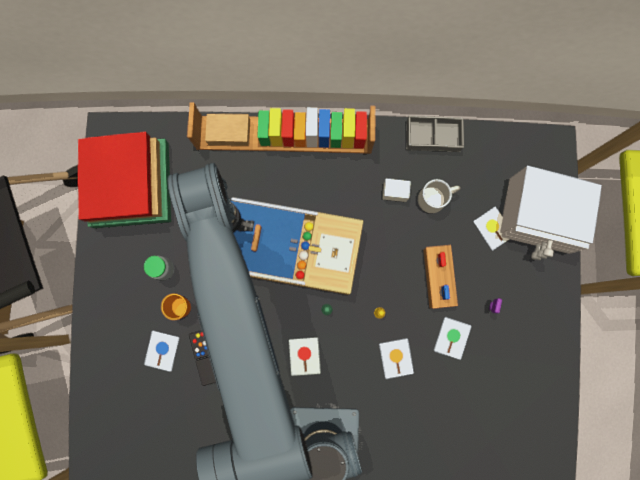

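View pics/s1.png

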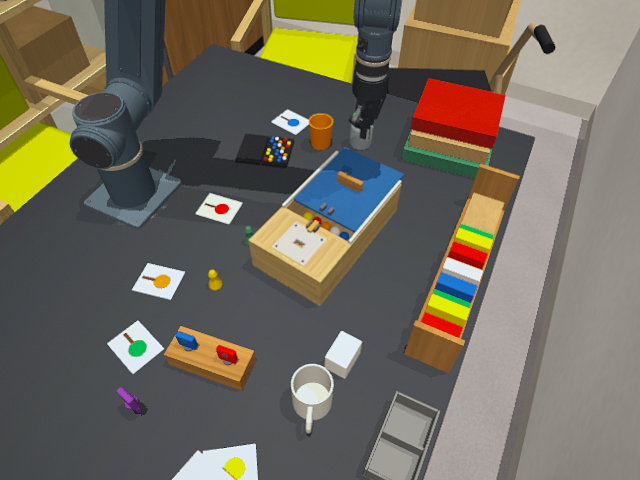

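The wrist view shows the handle at (246,235), with closed finger tips at (318,300) to its right (+y) and clear of it. I'll measure the handle from the wrist, top and scene views.

Run:
```python
from h import *
w=load('w1');t=load('top0');s=load('scene0')
print('wrist top',plane(w,(246,235),.138), 'ends',plane(w,(244,184),.138),plane(w,(247,285),.138))
print('tri',tri([(w,(246,235)),(t,(256.1,238)),(s,(349.4,179))]))
# lid far edge corners at z .106
a,b=plane(w,(427,98),.106),plane(w,(406,338),.106);print('edge',a,b, (b-a)/np.linalg.norm(b-a))
print(plane(w,(80,96),.106),plane(w,(116,333),.106))
```

```text
wrist top [0.5544237  0.19599896 0.138     ] ends [0.52217414 0.20090329 0.138     ] [0.58859934 0.19007077 0.138     ]
tri [0.55655283 0.19321128 0.12918032]
edge [0.48626468 0.3239939  0.106     ] [0.66343297 0.29812605 0.106     ] [ 0.9895084  -0.14447534  0.        ]
[0.45244643 0.09552809 0.106     ] [0.62911165 0.06874007 0.106     ]
```

```bash
python3 -m handwheel '[{"slide":[-7,1,-40],"twist":0,"claw":0},{"slide":[0,0,-40],"twist":0,"claw":0},{"slide":[0,0,-33],"twist":0,"claw":0},{"slide":[0,0,0],"twist":0,"claw":0},{"slide":[-3,-20,0],"twist":0,"claw":0},{"slide":[-2,-12,0],"twist":0,"claw":0},{"slide":[-2,-12,0],"twist":0,"claw":0}]'
python3 - <<'E'
from h import *
w=load('w1');a=plane(w,(93,213),.118);b=plane(w,(97,244),.118);k=np.array([.5255,-.019]);u=np.array([.145,.989])
print([(p[:2]-k)@u for p in (a,b)])
d=snap('wrist','w2');o=env.get_obs();print(o['eef_pos'],o['contact_force'])
E
```

```text
time: 3.0
eef_pos: [0.5552, 0.1965, 0.1203]
eef_rot: [[-0.99, 0.141, 0.003], [0.141, 0.99, 0.003], [-0.002, 0.003, -1.0]]
contact_force: [0.6, 2.6, -0.3]
grip_width: 0.0002
[np.float64(0.10685849355184404), np.float64(0.10611074264068747)]
[0.55511291 0.19406214 0.12028904] [-1.4773628  -1.61713928 -0.01975983]
```

View pics/w2.png

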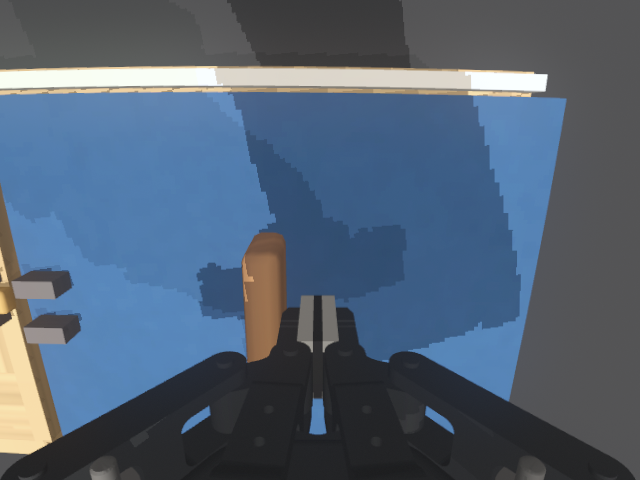

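The handle is now against the fingers, the contact force reads the 2 N lid friction, and the lid has moved about 20 mm of roughly 35 mm. I'll push on to the stop in small steps.

```bash
python3 -m handwheel '[{"slide":[-1,-5,0],"twist":0,"claw":0},{"slide":[-1,-5,0],"twist":0,"claw":0},{"slide":[0,-3,0],"twist":0,"claw":0}]'; python3 -m handwheel '[{"slide":[0,-2,0],"twist":0,"claw":0},{"slide":[0,0,0],"twist":0,"claw":0}]'; python3 -m handwheel '[{"slide":[0,-2,0],"twist":0,"claw":0},{"slide":[0,0,0],"twist":0,"claw":0}]'
```

```text
time: 3.35
eef_pos: [0.5531, 0.1832, 0.1194]
eef_rot: [[-0.99, 0.14, 0.002], [0.14, 0.99, 0.001], [-0.002, 0.001, -1.0]]
contact_force: [0.1, 1.9, 1.3]
grip_width: -0.0001
time: 3.55
eef_pos: [0.5531, 0.1831, 0.1195]
eef_rot: [[-0.99, 0.139, 0.002], [0.139, 0.99, 0.005], [-0.001, 0.005, -1.0]]
contact_force: [0.4, 5.1, 2.8]
grip_width: -0.0
time: 3.75
eef_pos: [0.553, 0.183, 0.1195]
eef_rot: [[-0.99, 0.138, 0.002], [0.138, 0.99, 0.008], [-0.001, 0.009, -1.0]]
contact_force: [0.7, 9.8, 3.4]
grip_width: -0.0003
```

The force rises while the position stays put, so the lid is on its stop. I'll back off, lift, and check the lid while measuring the keyhole from above.

```bash
python3 -m handwheel '[{"slide":[1,8,0],"twist":0,"claw":0},{"slide":[0,0,45],"twist":0,"claw":0},{"slide":[0,0,50],"twist":0,"claw":50},{"slide":[0,-40,20],"twist":0,"claw":50},{"slide":[0,-45,0],"twist":0,"claw":50},{"slide":[0,-45,0],"twist":0,"claw":50},{"slide":[5,-45,0],"twist":0,"claw":50},{"slide":[5,-30,0],"twist":0,"claw":50},{"slide":[0,0,0],"twist":0,"claw":50},{"slide":[0,0,0],"twist":0,"claw":50}]'
python3 - <<'E'
from h import *
snap('wrist','w3');snap('top','t3')
E
```

```text
time: 4.75
eef_pos: [0.5628, -0.0188, 0.2324]
eef_rot: [[-0.99, 0.142, -0.003], [0.142, 0.99, -0.0], [0.002, -0.001, -1.0]]
contact_force: [0.0, 0.7, 0.4]
grip_width: 0.0504
```

View pics/w3.png

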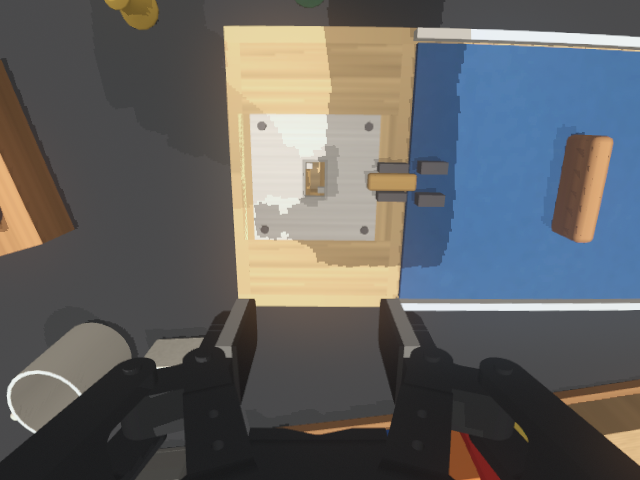

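The lid is shut, with its edge flush at column 408 and the bolt at (391,181) facing the keeper. The keyhole is at about (314,178) and the plate screws are at (262,126), (369,127), (364,230) and (265,229). I'll refine that.

Run:
```python
from h import *
w=load('w3')
cv2.imwrite('pics/c3.png',cv2.resize(w['img'][105:250,240:400],None,fx=4,fy=4,interpolation=2)[:,:,::-1])
for z in (.1,):
    P=[plane(w,p,z) for p in [(262,126),(369,127),(364,230),(265,229)]]
    print('screws',np.mean(P,0).round(4));
    for i in range(4): print((P[i]-P[(i+1)%4]).round(4), np.linalg.norm(P[i]-P[(i+1)%4]).round(4))
    print('hole',plane(w,(314,178),z).round(4))
```

```text
screws [ 0.5255 -0.0152  0.1   ]
[-0.0112 -0.0732  0.    ] 0.074
[-0.073   0.0114  0.    ] 0.0739
[0.0112 0.073  0.    ] 0.0738
[ 0.073  -0.0112  0.    ] 0.0739
hole [ 0.5241 -0.0157  0.1   ]
```

View pics/c3.png

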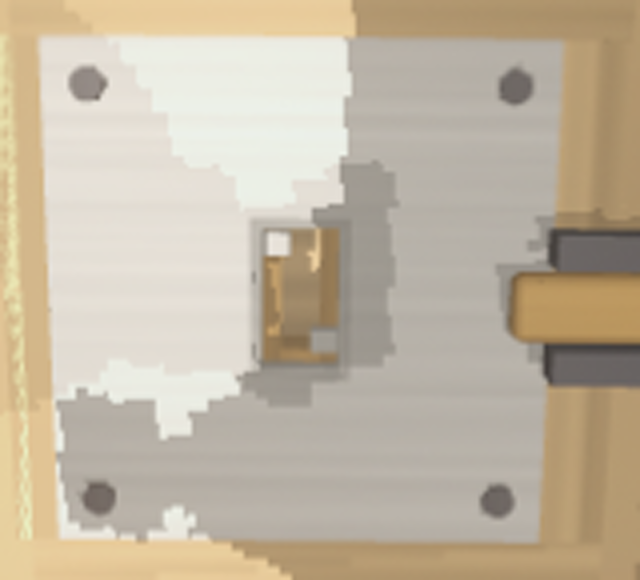

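```bash
python3 -m handwheel '[{"slide":[-14,-43,0],"twist":0.13,"claw":50},{"slide":[-14,-43,0],"twist":0.13,"claw":50},{"slide":[-14,-43,0],"twist":0,"claw":50},{"slide":[-14,-43,0],"twist":0,"claw":50},{"slide":[-14,-43,0],"twist":0,"claw":50},{"slide":[-14,-43,0],"twist":0,"claw":50},{"slide":[-14,-42,0],"twist":0,"claw":50},{"slide":[0,0,0],"twist":0,"claw":50},{"slide":[0,0,0],"twist":0,"claw":50}]'
python3 - <<'E'
from h import *
snap('wrist','w4')
E
python3 -m handwheel '[{"slide":[-10,0,-35],"twist":0,"claw":50},{"slide":[-10,0,-35],"twist":0,"claw":50},{"slide":[0,0,0],"twist":0,"claw":50},{"slide":[0,0,0],"twist":0,"claw":50}]'
python3 - <<'E'
from h import *
snap('wrist','w5')
E
```

```text
time: 5.75
eef_pos: [0.4654, -0.3174, 0.233]
eef_rot: [[-0.993, -0.119, -0.001], [-0.119, 0.993, 0.001], [0.0, 0.001, -1.0]]
contact_force: [0.2, 0.5, -1.0]
grip_width: 0.0503
time: 6.2
eef_pos: [0.4457, -0.3158, 0.163]
eef_rot: [[-0.993, -0.121, -0.001], [-0.121, 0.993, 0.002], [0.001, 0.002, -1.0]]
contact_force: [0.2, -0.9, 0.4]
grip_width: 0.0499
```

View pics/w4.png

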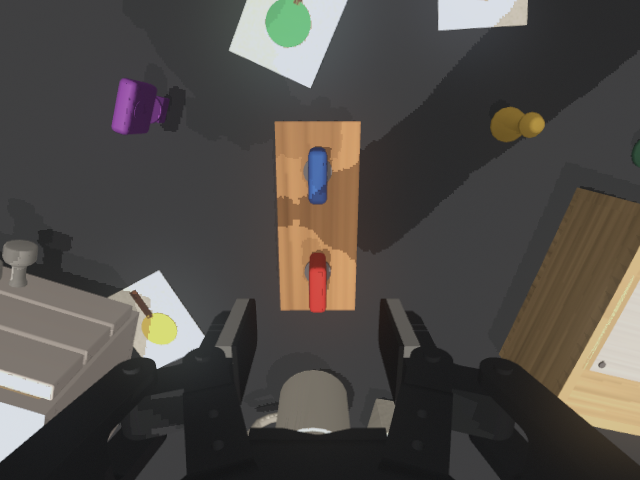

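View pics/w5.png

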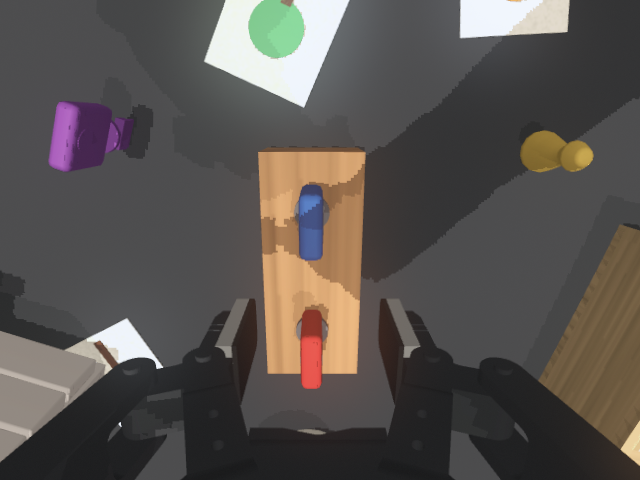

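Both views show the blue key at (317,175) in w4 and (311,222) in w5. The red key is nearer the fingers, and purple is off to the left at (135,107). I'll enlarge w4 and w5 to find the edges.

Run:
```python
from h import *
o=[]
for f,(x,y) in (('w4',(270,115)),('w5',(262,150))):
    w=load(f);o.append(cv2.resize(w['img'][y:y+120,x:x+80],None,fx=5,fy=5,interpolation=2))
cv2.imwrite('pics/c45.png',np.hstack(o)[:,:,::-1])
```

```text
(no output)
```

View pics/c45.png

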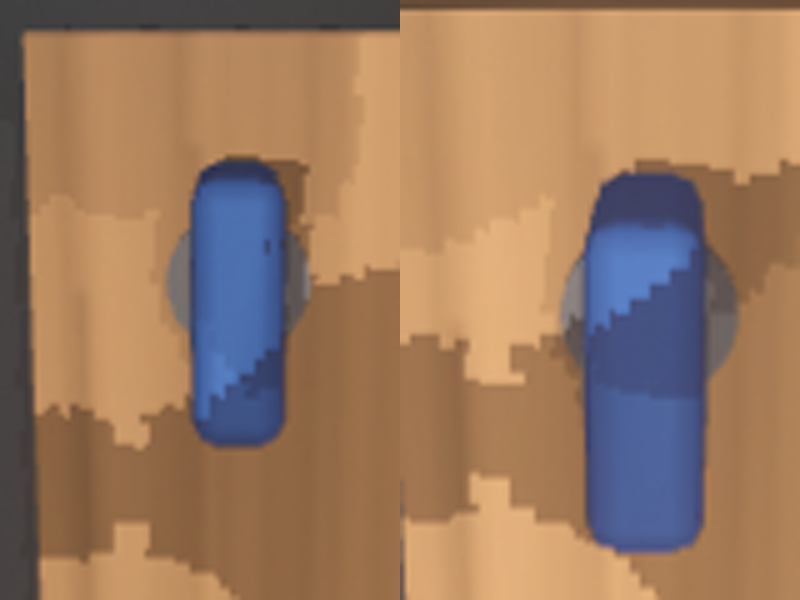

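Run:
```python
from h import *
a,b=load('w4'),load('w5');t=load('top0');s=load('scene0')
print('top tri w',tri([(a,(317.6,177.5)),(b,(311,227.5))]))
print('all',tri([(a,(317.6,177.5)),(b,(311,227.5)),(t,(445.2,292.2))]))
for d,p,q in ((a,(317.6,177.5),(317.3,171.6)),(b,(311,227.5),(311.7,213))): print(plane(d,p,.096),plane(d,q,.054))
# ends of the top face in w4,w5
for d,x0,y0,xs in ((a,270,115,238),(b,262,150,245)):
    ys=(178,447) if d is a else (222,553)
    e=[plane(d,(x0+xs/5,y0+y/5),.096) for y in ys]; v=e[1]-e[0]; print(np.linalg.norm(v),np.arctan2(v[1],v[0]))
# rack edges in w5 (left/right long sides)
p=[plane(b,q,.05) for q in [(259,152),(365,153),(358,374),(268,374)]];print([x.round(4) for x in p]);v=p[2]-p[1];print(np.arctan2(v[1],v[0]));v=p[3]-p[0];print(np.arctan2(v[1],v[0]))
# red
o=env.get_obs();print(o['eef_pos'],np.arctan2(o['eef_rot'][1,0],o['eef_rot'][0,0])-np.pi)
```

```text
top tri w [ 0.4280831  -0.32141534  0.09107764]
all [ 0.4274616  -0.32111469  0.09180366]
[ 0.42741972 -0.32155825  0.096     ] [ 0.4282353  -0.32171779  0.054     ]
[ 0.42675566 -0.32142896  0.096     ] [ 0.42800066 -0.32147895  0.054     ]
0.039094767625548525 0.11936891166374093
0.03888676306632294 0.11709728548749958
[array([ 0.3925, -0.3604,  0.05  ]), array([ 0.3847, -0.2915,  0.05  ]), array([ 0.5534, -0.27  ,  0.05  ]), array([ 0.562 , -0.3405,  0.05  ])]
0.12721343721888106
0.11739259441670338
[ 0.44710823 -0.31741141  0.16540477] -6.161919829955041
```

The measured top height is 91–96 mm, against 96 expected, and the yaw is 0.119. The pick point is (0.428, -0.3215).

```bash
python3 -m handwheel '[{"slide":[-19,-5,-20],"twist":0,"claw":50},{"slide":[0,0,-35],"twist":0,"claw":50},{"slide":[0,0,-30],"twist":0,"claw":50},{"slide":[0,0,0],"twist":0,"claw":50},{"slide":[0,0,0],"twist":0,"claw":50}]'
python3 - <<'E'
from h import *
snap('wrist','w6')
E
```

```text
time: 6.75
eef_pos: [0.4284, -0.324, 0.0813]
eef_rot: [[-0.993, -0.12, 0.003], [-0.12, 0.993, -0.003], [-0.003, -0.003, -1.0]]
contact_force: [0.8, -0.3, 0.3]
grip_width: 0.0499
```

View pics/w6.png

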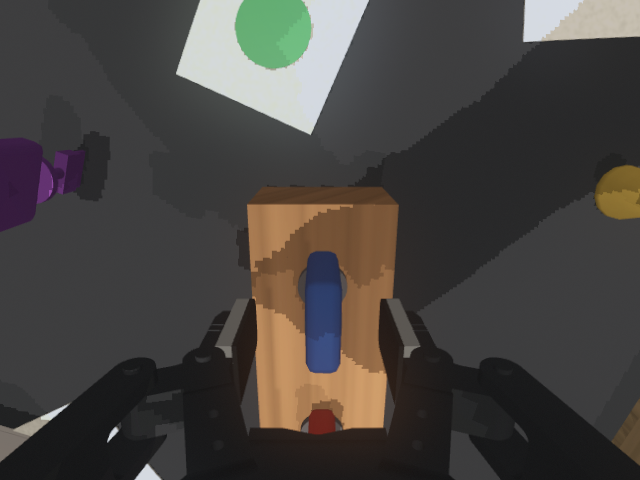

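The key's column is about 6 px (2 mm) to the right of the jaw centre, so I'll shift +y 2 mm, descend and close.

```bash
python3 -m handwheel '[{"slide":[0,2,-12],"twist":0,"claw":50},{"slide":[0,0,-11],"twist":0,"claw":40},{"slide":[0,0,0],"twist":0,"claw":25},{"slide":[0,0,0],"twist":0,"claw":16}]' 60
python3 - <<'E'
from h import *
snap('wrist','w7')
E
python3 -m handwheel '[{"slide":[0,0,0],"twist":0,"claw":8},{"slide":[0,0,0],"twist":0,"claw":8},{"slide":[0,0,0],"twist":0,"claw":8}]' 60
```

```text
time: 7.2
eef_pos: [0.4262, -0.3207, 0.0549]
eef_rot: [[-0.993, -0.119, -0.001], [-0.119, 0.993, 0.0], [0.001, 0.0, -1.0]]
contact_force: [-0.6, -0.0, 0.8]
grip_width: 0.0162
time: 7.55
eef_pos: [0.4265, -0.3209, 0.0555]
eef_rot: [[-0.993, -0.119, 0.0], [-0.119, 0.993, -0.0], [-0.0, -0.0, -1.0]]
contact_force: [0.3, 0.5, 0.0]
grip_width: 0.0132
```

View pics/w7.png

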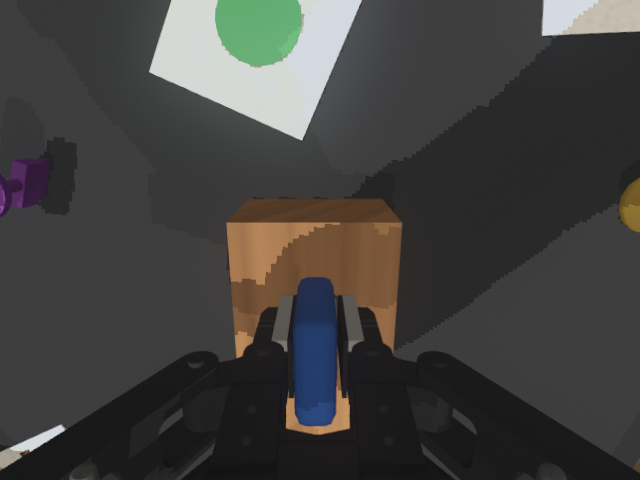

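```bash
python3 -m handwheel '[{"slide":[0,0,20],"twist":0,"claw":8},{"slide":[0,0,40],"twist":0,"claw":8},{"slide":[0,0,45],"twist":0,"claw":8},{"slide":[0,0,45],"twist":0,"claw":8},{"slide":[14,44,0],"twist":-0.07,"claw":8},{"slide":[14,44,0],"twist":-0.1,"claw":8},{"slide":[14,44,0],"twist":-0.1,"claw":8},{"slide":[14,44,0],"twist":0,"claw":8},{"slide":[14,44,0],"twist":0,"claw":8},{"slide":[14,44,0],"twist":0,"claw":8},{"slide":[14,42,0],"twist":0,"claw":8},{"slide":[0,0,0],"twist":0,"claw":8},{"slide":[0,0,0],"twist":0,"claw":8}]'
python3 - <<'E'
from h import *
snap('wrist','w8');snap('scene','s8');o=env.get_obs();print(o['eef_pos'],np.arctan2(-o['eef_rot'][1,0],-o['eef_rot'][0,0]),o['grip_width'])
E
```

```text
time: 8.85
eef_pos: [0.5244, -0.014, 0.2051]
eef_rot: [[-0.989, 0.148, -0.001], [0.148, 0.989, -0.001], [0.0, -0.001, -1.0]]
contact_force: [0.3, -0.6, -1.2]
grip_width: 0.013
[ 0.52417279 -0.01563413  0.20520847] -0.15152395771483107 0.013473755056349662
```

View pics/w8.png

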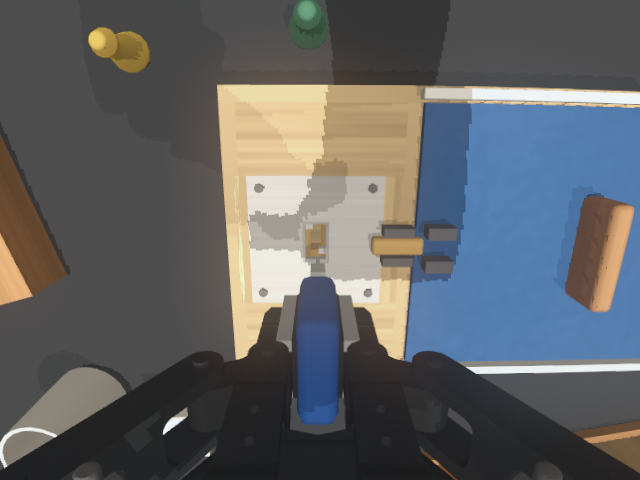

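View pics/s8.png

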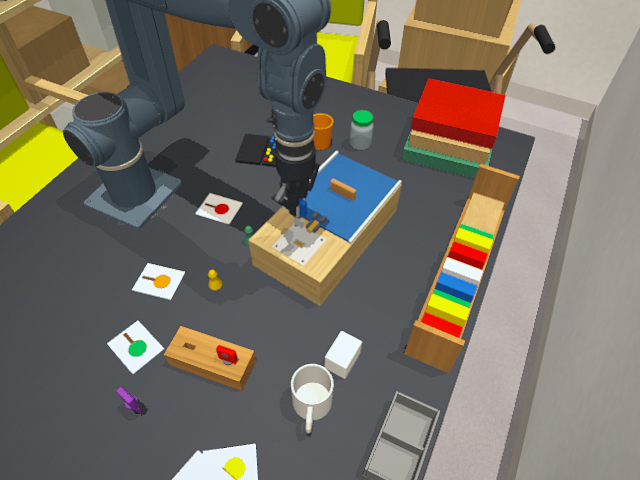

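The wrist view shows the key gripped, with the nose at (318,268) in front of the keyhole at (316,239). The scene view shows the red key still in the rack. I'll re-measure the hole against the key.

Run:
```python
from h import *
w=load('w8')
P=[plane(w,p,.1) for p in [(259,188),(372,188),(368,293),(264,293)]];print(np.mean(P,0),[np.linalg.norm(P[i]-P[(i+1)%4]).round(4) for i in range(4)])
print('yaw',[np.arctan2((a-b)[1],(a-b)[0]) for a,b in((P[3],P[0]),(P[2],P[1]))])
K=np.mean(P,0)
cv2.imwrite('pics/c8.png',cv2.resize(w['img'][200:350,250:390],None,fx=4,fy=4,interpolation=2)[:,:,::-1])
# expected key points if axis at TCP mean with yaw -.151
c=np.array([.5244,-.0148]);ux=np.array([.9886,-.1504]);uy=np.array([.1504,.9886])
for nm,z,hx,hy in (('top',.2455,-.02,.007),('noseend',.1595,-.011,.001),('bladebottom',.1685,-.011,.0035)):
    print(nm,[proj(w,np.r_[c+hx*ux+s*hy*uy,z]).round(1).tolist() for s in (-1,1)])
```

```text
[ 0.52575215 -0.01521836  0.1       ] [np.float64(0.0735), np.float64(0.0746), np.float64(0.0737), np.float64(0.0747)]
yaw [np.float64(-0.14560210802769555), np.float64(-0.14324183396169066)]
top [[[290.1, 319.9]], [[336.7, 320.1]]]
noseend [[[313.5, 254.3]], [[317.4, 254.3]]]
bladebottom [[[308.3, 260.2]], [[322.3, 260.2]]]
```

View pics/c8.png

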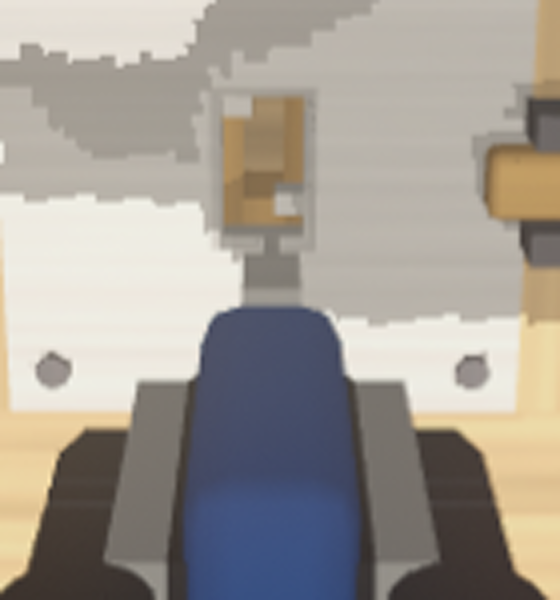

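Run:
```python
from h import *
w=load('w8')
ux=np.array([.9889,-.1487])
for z,p in ((.160,(318.25,258.7)),(.169,(318.0,263.75)),(.246,(318.0,321))):
    e=plane(w,p,z)[:2]; print(e+ux*(.011 if z<.2 else .0205))
for p in [(315.4,241.9)]: print('hole rect',plane(w,p,.1))
```

```text
[ 0.52686851 -0.01366398]
[ 0.52628623 -0.01370083]
[ 0.52515852 -0.01348021]
hole rect [ 0.52512792 -0.01535332  0.1       ]
```

In the same camera frame the key axis is at (0.526,-0.0136) and the hole at (0.5255,-0.0153). I'll shift -1.5 mm in y and go down to just above the plate.

```bash
python3 -m handwheel '[{"slide":[-0.5,-1.5,-30],"twist":0,"claw":8},{"slide":[0,0,-22],"twist":0,"claw":8},{"slide":[0,0,0],"twist":0,"claw":8},{"slide":[0,0,0],"twist":0,"claw":8}]'
python3 - <<'E'
from h import *
w=snap('wrist','w9')
cv2.imwrite('pics/c9.png',cv2.resize(w['img'][200:350,250:390],None,fx=4,fy=4,interpolation=2)[:,:,::-1])
s=snap('scene','s9')
cv2.imwrite('pics/cs9.png',cv2.resize(s['img'][180:280,240:380],None,fx=4,fy=4,interpolation=2)[:,:,::-1])
E
```

```text
time: 9.35
eef_pos: [0.5234, -0.0176, 0.1533]
eef_rot: [[-0.988, 0.152, -0.001], [0.152, 0.988, -0.0], [0.001, -0.0, -1.0]]
contact_force: [0.5, 0.3, 0.0]
grip_width: 0.013
```

View pics/c9.png

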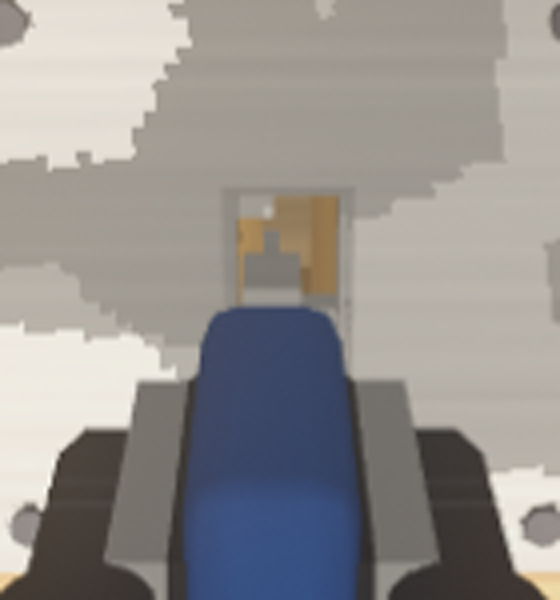

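View pics/cs9.png

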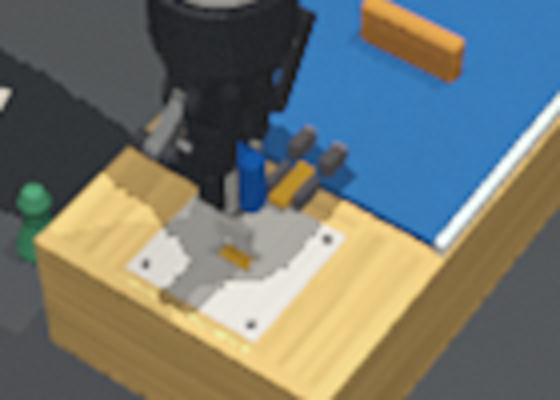

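The nose (272,232 in the crop) now sits about 2 mm to the -y side of the hole centre (column 287). I'll correct that and look again.

```bash
python3 -m handwheel '[{"slide":[0,2,0],"twist":0,"claw":8},{"slide":[0,0,0],"twist":0,"claw":8},{"slide":[0,0,0],"twist":0,"claw":8},{"slide":[0,0,0],"twist":0,"claw":8}]'
python3 - <<'E'
from h import *
w=snap('wrist','w10')
cv2.imwrite('pics/c10.png',cv2.resize(w['img'][200:350,250:390],None,fx=4,fy=4,interpolation=2)[:,:,::-1])
for k in range(4):
    print(env.get_obs()['eef_pos']); env.get_image('wrist')
E
```

```text
time: 9.85
eef_pos: [0.5241, -0.0143, 0.1537]
eef_rot: [[-0.989, 0.15, 0.001], [0.15, 0.989, -0.0], [-0.001, -0.0, -1.0]]
contact_force: [-0.1, -1.0, -1.1]
grip_width: 0.0131
[ 0.52405988 -0.01428591  0.15354618]
[ 0.52396518 -0.01427709  0.15339068]
[ 0.52392199 -0.01427175  0.15332532]
[ 0.52390751 -0.01433054  0.15330298]
```

View pics/c10.png

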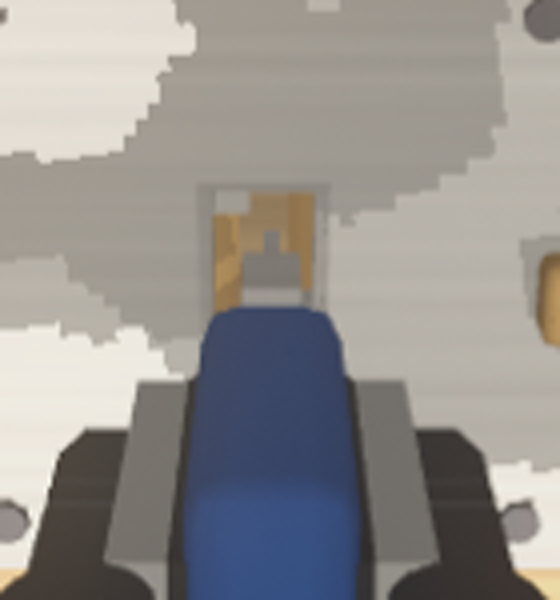

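Run:
```python
from h import *
for f,hc,hy,kc,ky,e in (('w9',287,187,272,232,(.5234,-.0176)),('w10',262.5,184,271.5,232,(.524,-.0143))):
    w=load(f); z=.1533-.0052-.040
    h=plane(w,(250+hc/4,200+hy/4),.1)[:2]; n=plane(w,(250+kc/4,200+ky/4),z)[:2]
    b=plane(w,(250+kc/4,200+254/4),z+.009)[:2]
    R=np.array([[.9887,-.150],[.150,.9887]])
    print(R@(n-h),R@(b-h),z, e) # key coordinate offsets of nose end from hole outer end
    S=[(0,0)]
```

```text
[ 0.0035269  -0.00202064] [ 0.0032167  -0.00201636] 0.10809999999999997 (0.5234, -0.0176)
[0.00395526 0.00122126] [0.00363597 0.00122666] 0.10809999999999997 (0.524, -0.0143)
```

The TCP readings track the image shifts, so they are reliable. The target TCP is about (0.5237,-0.0155). I'll nudge there and start the insertion.

```bash
python3 -m handwheel '[{"slide":[0,-1.2,0],"twist":0,"claw":8},{"slide":[0,0,0],"twist":0,"claw":8},{"slide":[0,0,0],"twist":0,"claw":8}]'; python3 -m handwheel '[{"slide":[0,0,-6],"twist":0,"claw":8},{"slide":[0,0,-4],"twist":0,"claw":8},{"slide":[0,0,0],"twist":0,"claw":8}]'
```

```text
time: 10.4
eef_pos: [0.5239, -0.0156, 0.1533]
eef_rot: [[-0.989, 0.15, -0.0], [0.15, 0.989, 0.0], [0.0, 0.0, -1.0]]
contact_force: [-0.4, -1.0, -0.5]
grip_width: 0.0133
time: 10.7
eef_pos: [0.5231, -0.0154, 0.142]
eef_rot: [[-0.989, 0.15, -0.002], [0.15, 0.989, 0.0], [0.002, 0.0, -1.0]]
contact_force: [0.8, -0.4, -0.2]
grip_width: 0.0131
```

Nose is in the slot (tip ~97 mm) with no force. Continuing down to the pins.

```bash
python3 -m handwheel '[{"slide":[0,0,-5],"twist":0,"claw":8},{"slide":[0,0,-5],"twist":0,"claw":8},{"slide":[0,0,-2],"twist":0,"claw":8},{"slide":[0,0,0],"twist":0,"claw":8}]'; python3 -m handwheel '[{"slide":[0,0,-2],"twist":0,"claw":8},{"slide":[0,0,0],"twist":0,"claw":8}]'; python3 -m handwheel '[{"slide":[0,0,-1.5],"twist":0,"claw":8},{"slide":[0,0,0],"twist":0,"claw":8}]'
python3 - <<'E'
from h import *
w=snap('wrist','w11')
cv2.imwrite('pics/c11.png',cv2.resize(w['img'][200:350,250:390],None,fx=4,fy=4,interpolation=2)[:,:,::-1])
E
```

```text
time: 11.1
eef_pos: [0.5235, -0.0155, 0.1306]
eef_rot: [[-0.989, 0.15, -0.001], [0.15, 0.989, 0.0], [0.001, 0.0, -1.0]]
contact_force: [-0.7, -0.7, 0.1]
grip_width: 0.0133
time: 11.3
eef_pos: [0.5239, -0.0156, 0.1292]
eef_rot: [[-0.989, 0.15, -0.0], [0.15, 0.989, -0.0], [0.0, -0.0, -1.0]]
contact_force: [0.6, -0.2, -1.8]
grip_width: 0.0133
time: 11.5
eef_pos: [0.5239, -0.0156, 0.1277]
eef_rot: [[-0.989, 0.15, -0.0], [0.15, 0.989, 0.0], [0.0, -0.0, -1.0]]
contact_force: [0.3, -0.1, -0.9]
grip_width: 0.0135
```

View pics/c11.png

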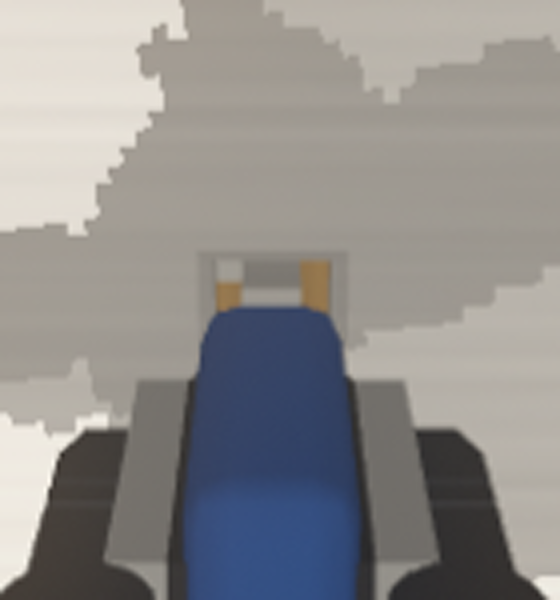

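The blade is in the slot and centred: its columns are 243–301 within 198–347. I'll continue down to pin contact.

```bash
python3 -m handwheel '[{"slide":[0,0,-1.5],"twist":0,"claw":8},{"slide":[0,0,0],"twist":0,"claw":8}]'; python3 -m handwheel '[{"slide":[0,0,-1],"twist":0,"claw":8},{"slide":[0,0,0],"twist":0,"claw":8}]'
```

```text
time: 11.75
eef_pos: [0.5242, -0.0156, 0.1272]
eef_rot: [[-0.989, 0.15, 0.001], [0.15, 0.989, -0.0], [-0.001, -0.0, -1.0]]
contact_force: [-2.2, -0.8, 3.2]
grip_width: 0.0133
time: 11.95
eef_pos: [0.5243, -0.0156, 0.127]
eef_rot: [[-0.989, 0.15, 0.002], [0.15, 0.989, -0.0], [-0.002, -0.0, -1.0]]
contact_force: [-2.7, -0.4, 6.4]
grip_width: 0.0133
```

It's on the pins at 6 N and 22 mm above home, as expected. Next I twist counterclockwise about 17°.

```bash
python3 -m handwheel '[{"slide":[0,0,0],"twist":0.08,"claw":8},{"slide":[0,0,0],"twist":0.08,"claw":8},{"slide":[0,0,0],"twist":0.08,"claw":8},{"slide":[0,0,0],"twist":0.06,"claw":8},{"slide":[0,0,0],"twist":0,"claw":8}]'; python3 -c "
from h import *
o=env.get_obs();print(np.arctan2(-o['eef_rot'][1,0],-o['eef_rot'][0,0]),o['contact_force'],o['moment'],o['eef_pos'])"
```

```text
time: 12.45
eef_pos: [0.5251, -0.0164, 0.1271]
eef_rot: [[-0.989, -0.149, 0.003], [-0.149, 0.989, -0.002], [-0.003, -0.003, -1.0]]
contact_force: [-0.6, -1.5, 6.4]
grip_width: 0.0134
0.1494661263678956 [-0.6154383  -1.51678478  6.44803323] [-0.27915425  0.18276621 -0.1798815 ] [ 0.52508589 -0.01642658  0.12713281]
```

```bash
python3 -m handwheel '[{"slide":[0,0,0],"twist":0.03,"claw":8},{"slide":[0,0,0],"twist":0,"claw":8},{"slide":[0,0,0],"twist":0,"claw":8}]'; python3 -m handwheel '[{"slide":[0,0,0],"twist":-0.08,"claw":8},{"slide":[0,0,0],"twist":-0.08,"claw":8},{"slide":[0,0,0],"twist":-0.08,"claw":8},{"slide":[0,0,0],"twist":-0.08,"claw":8},{"slide":[0,0,0],"twist":-0.01,"claw":8},{"slide":[0,0,0],"twist":0,"claw":8}]'; python3 -c "
from h import *
o=env.get_obs();print(np.arctan2(-o['eef_rot'][1,0],-o['eef_rot'][0,0]),o['contact_force'],o['moment'],o['eef_pos'])"
```

```text
time: 12.75
eef_pos: [0.5252, -0.0163, 0.1271]
eef_rot: [[-0.984, -0.177, 0.004], [-0.177, 0.984, -0.002], [-0.003, -0.002, -1.0]]
contact_force: [-0.3, -1.0, 5.7]
grip_width: 0.0135
time: 13.35
eef_pos: [0.5249, -0.0153, 0.1263]
eef_rot: [[-0.989, 0.148, 0.003], [0.148, 0.989, 0.0], [-0.003, 0.001, -1.0]]
contact_force: [0.7, 0.6, 0.3]
grip_width: 0.0132
-0.14903913744560304 [0.67604519 0.58013566 0.26056495] [0.02431832 0.01697093 0.00646835] [ 0.52491787 -0.01526495  0.12634521]
```

The force has dropped away, so the pins are cleared. Going down toward home.

```bash
python3 -m handwheel '[{"slide":[-0.8,0,-3],"twist":0,"claw":8},{"slide":[0,0,-3],"twist":0,"claw":8},{"slide":[0,0,0],"twist":0,"claw":8}]'; python3 -m handwheel '[{"slide":[0,0,-3],"twist":0,"claw":8},{"slide":[0,0,-3],"twist":0,"claw":8},{"slide":[0,0,0],"twist":0,"claw":8}]'
```

```text
time: 13.65
eef_pos: [0.5223, -0.0157, 0.1176]
eef_rot: [[-0.989, 0.15, -0.002], [0.15, 0.989, -0.0], [0.002, -0.001, -1.0]]
contact_force: [-0.2, -0.6, -0.7]
grip_width: 0.0132
time: 13.95
eef_pos: [0.5225, -0.0155, 0.1123]
eef_rot: [[-0.989, 0.15, -0.002], [0.15, 0.989, 0.0], [0.002, -0.0, -1.0]]
contact_force: [-0.9, -0.5, -0.2]
grip_width: 0.0132
```

```bash
python3 -m handwheel '[{"slide":[0.5,0,-2],"twist":0,"claw":8},{"slide":[0,0,-2],"twist":0,"claw":8},{"slide":[0,0,0],"twist":0,"claw":8}]'; python3 -m handwheel '[{"slide":[0,0,-2],"twist":0,"claw":8},{"slide":[0,0,0],"twist":0,"claw":8}]';  python3 -m handwheel '[{"slide":[0,0,-1.5],"twist":0,"claw":8},{"slide":[0,0,0],"twist":0,"claw":8}]'
```

```text
time: 14.25
eef_pos: [0.5234, -0.0155, 0.1089]
eef_rot: [[-0.989, 0.15, -0.001], [0.15, 0.989, 0.0], [0.001, 0.0, -1.0]]
contact_force: [-0.6, -0.4, 0.0]
grip_width: 0.0133
time: 14.45
eef_pos: [0.5235, -0.0155, 0.107]
eef_rot: [[-0.989, 0.15, -0.0], [0.15, 0.989, 0.0], [0.0, 0.0, -1.0]]
contact_force: [0.4, -0.2, -0.2]
grip_width: 0.0134
time: 14.65
eef_pos: [0.5235, -0.0155, 0.1056]
eef_rot: [[-0.989, 0.15, -0.0], [0.15, 0.989, 0.0], [0.0, 0.0, -1.0]]
contact_force: [-0.5, -0.1, -0.9]
grip_width: 0.0132
```

```bash
python3 -m handwheel '[{"slide":[0,0,-1],"twist":0,"claw":8},{"slide":[0,0,0],"twist":0,"claw":8}]'; python3 -m handwheel '[{"slide":[0,0,-1],"twist":0,"claw":8},{"slide":[0,0,0],"twist":0,"claw":8},{"slide":[0,0,0],"twist":0,"claw":8}]'
python3 - <<'E'
from h import *
w=snap('wrist','w12')
s=snap('scene','s12')
cv2.imwrite('pics/c12.png',np.hstack([cv2.resize(w['img'][220:370,250:390],None,fx=2.8,fy=2.8,interpolation=2),cv2.resize(s['img'][180:285,265:363],None,fx=4,fy=4,interpolation=2)])[:,:,::-1])
E
```

```text
time: 14.85
eef_pos: [0.5237, -0.0156, 0.1055]
eef_rot: [[-0.989, 0.15, 0.0], [0.15, 0.989, -0.0], [-0.0, 0.0, -1.0]]
contact_force: [-1.3, -0.2, 2.6]
grip_width: 0.0133
time: 15.15
eef_pos: [0.5237, -0.0155, 0.1054]
eef_rot: [[-0.989, 0.15, 0.001], [0.15, 0.989, -0.0], [-0.001, -0.0, -1.0]]
contact_force: [-3.1, 1.4, 7.2]
grip_width: 0.0136
```

View pics/c12.png

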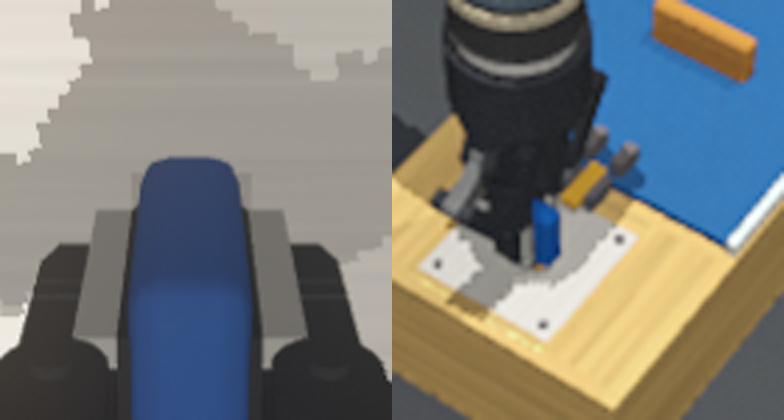

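The collar seated at TCP z = 0.1054, 21.6 mm below pin contact, with 7 N of contact. That means it's home. Now I turn clockwise.

```bash
python3 -m handwheel '[{"slide":[0,0,0],"twist":-0.1,"claw":8},{"slide":[0,0,0],"twist":-0.1,"claw":8},{"slide":[0,0,0],"twist":-0.1,"claw":8},{"slide":[0,0,0],"twist":-0.1,"claw":8},{"slide":[0,0,0],"twist":-0.1,"claw":8},{"slide":[0,0,0],"twist":0,"claw":8}]' 80; python3 -c "
from h import *
o=env.get_obs();print(np.arctan2(-o['eef_rot'][1,0],-o['eef_rot'][0,0]),o['contact_force'],o['moment'],o['eef_pos'])"
```

```text
time: 15.85
eef_pos: [0.5244, -0.015, 0.1054]
eef_rot: [[-0.795, 0.607, 0.002], [0.607, 0.795, 0.001], [-0.001, 0.002, -1.0]]
contact_force: [-0.7, 1.1, 5.6]
grip_width: 0.0129
-0.6520013908538755 [-0.67059195  1.08150838  5.5778074 ] [ 0.37014807  0.30742183 -0.03886975] [ 0.5243978 -0.0150262  0.1054444]
```

```bash
python3 -m handwheel '[{"slide":[0,0,0],"twist":-0.1,"claw":8},{"slide":[0,0,0],"twist":-0.1,"claw":8},{"slide":[0,0,0],"twist":-0.1,"claw":8},{"slide":[0,0,0],"twist":-0.1,"claw":8},{"slide":[0,0,0],"twist":-0.1,"claw":8},{"slide":[0,0,0],"twist":-0.1,"claw":8},{"slide":[0,0,0],"twist":-0.1,"claw":8},{"slide":[0,0,0],"twist":-0.1,"claw":8},{"slide":[0,0,0],"twist":-0.1,"claw":8},{"slide":[0,0,0],"twist":-0.05,"claw":8},{"slide":[0,0,0],"twist":0,"claw":8}]'; python3 -c "
from h import *
o=env.get_obs();print(np.arctan2(-o['eef_rot'][1,0],-o['eef_rot'][0,0]),o['contact_force'],o['moment'],o['eef_pos'])
w=snap('wrist','w13');s=snap('scene','s13')"
```

```text
time: 16.95
eef_pos: [0.5253, -0.0146, 0.1055]
eef_rot: [[0.029, 1.0, 0.004], [1.0, -0.029, 0.002], [0.002, 0.004, -1.0]]
contact_force: [0.3, 2.1, 5.9]
grip_width: 0.0135
-1.5998547344187342 [0.32704498 2.13175276 5.94863793] [ 0.69087691 -0.09574751  0.05935438] [ 0.52525758 -0.01463245  0.10545466]
```

View pics/w13.png

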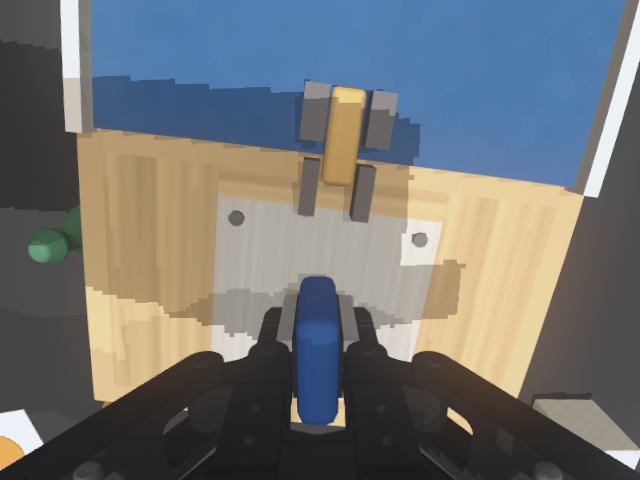

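View pics/s13.png

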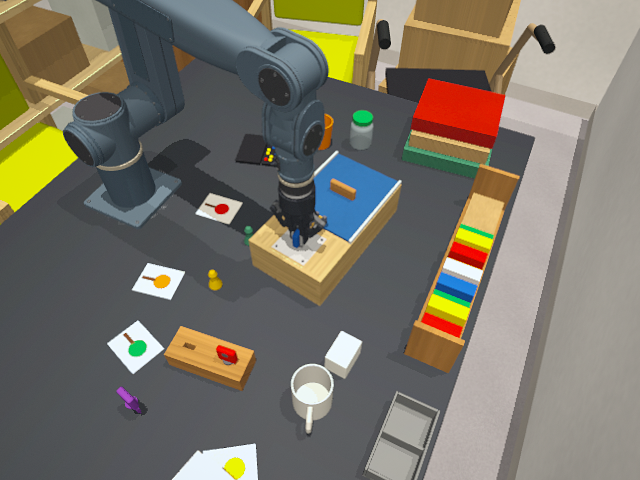

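The bolt, at (343,135), is now between the keeper posts on the lid. The tool has turned 1.45 rad. I'll go on to the stop in small steps.

```bash
python3 -m handwheel '[{"slide":[0,0,0],"twist":-0.08,"claw":8},{"slide":[0,0,0],"twist":-0.06,"claw":8},{"slide":[0,0,0],"twist":0,"claw":8},{"slide":[0,0,0],"twist":0,"claw":8}]'; python3 -c "
from h import *
o=env.get_obs();print(np.arctan2(-o['eef_rot'][1,0],-o['eef_rot'][0,0]),o['moment'])"
python3 -m handwheel '[{"slide":[0,0,0],"twist":-0.08,"claw":8},{"slide":[0,0,0],"twist":0,"claw":8},{"slide":[0,0,0],"twist":0,"claw":8}]'; python3 -c "
from h import *
o=env.get_obs();print(np.arctan2(-o['eef_rot'][1,0],-o['eef_rot'][0,0]),o['moment'])"
```

```text
time: 17.45
eef_pos: [0.5254, -0.0147, 0.1055]
eef_rot: [[0.167, 0.986, 0.005], [0.986, -0.167, 0.002], [0.003, 0.004, -1.0]]
contact_force: [0.8, 3.9, 5.0]
grip_width: 0.0131
-1.7389933209263073 [ 0.65602872 -0.16063724  0.05828407]
time: 17.75
eef_pos: [0.5254, -0.0147, 0.1055]
eef_rot: [[0.246, 0.969, 0.005], [0.969, -0.246, 0.002], [0.003, 0.004, -1.0]]
contact_force: [1.5, 2.5, 4.6]
grip_width: 0.0128
-1.8189557215686738 [ 0.61888895 -0.17891203  0.06047038]
```

```bash
python3 -m handwheel '[{"slide":[0,0,0],"twist":-0.06,"claw":8},{"slide":[0,0,0],"twist":0,"claw":8},{"slide":[0,0,0],"twist":0,"claw":8}]'; python3 -c "
from h import *
o=env.get_obs();print(np.arctan2(-o['eef_rot'][1,0],-o['eef_rot'][0,0]),o['moment'])
w=snap('wrist','w14');snap('top','t14');snap('scene','s14')"
```

```text
time: 18.05
eef_pos: [0.5255, -0.0147, 0.1055]
eef_rot: [[0.302, 0.953, 0.005], [0.953, -0.302, 0.002], [0.003, 0.004, -1.0]]
contact_force: [0.5, 3.6, 4.6]
grip_width: 0.0133
-1.8777205394890468 [ 0.5873717  -0.27504404  0.33547489]
```

View pics/w14.png

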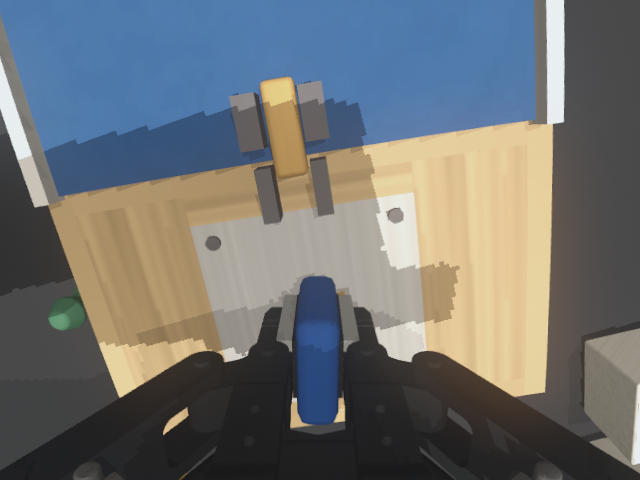

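The stop is reached: the moment jumped to 0.34 N m after 1.73 rad of tool turn. Last checks are bolt travel, the red key and the bystanders.

Run:
```python
from h import *
w=load('w14');k=np.array([.5255,-.0153]);u=np.array([.150,.9887])
for p in ((293,176),(277,80)): print('bolt end',(plane(w,p,.11)[:2]-k)@u)
def c(d,lo,hi,box):
    h=cv2.cvtColor(d['img'],cv2.COLOR_RGB2HSV);m=cv2.inRange(h,lo,hi);x,y,X,Y=box;q=np.argwhere(m[y:Y,x:X]);return q.mean(0)[::-1]+[x,y],len(q)
a,b=load('scene0'),load('s14')
for d in(a,b): print(c(d,(0,180,80),(4,255,255),(205,335,250,370)))
df=cv2.absdiff(load('scene0')['img'],b['img']).max(2)
for nm,x,y in (('mug',312,390),('carton',343,355),('pawn',215,281),('pawn2',249,235),('jar',361,130),('cup',320,131)): print(nm,df[y-12:y+12,x-12:x+12].mean().round(1))
o=env.get_obs();print(o['grip_width'],o['eef_pos'],o['contact_force'])
```

```text
bolt end 0.059407218167837686
bolt end 0.09211722619857525
(array([226.55607477, 354.05607477]), 214)
(array([226.58962264, 354.0990566 ]), 212)
mug 13.4
carton 13.5
pawn 4.8
pawn2 14.2
jar 11.5
cup 76.4
0.013072136308065845 [ 0.5254777  -0.01474458  0.10546314] [2.06954373 2.78127321 5.91174416]
```

View pics/s14.png

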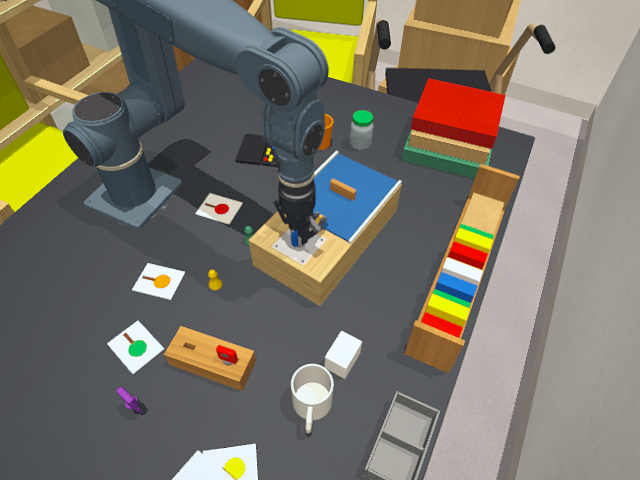

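The near end of the bolt is 59 mm from the keyhole, up from 37. That is 22 mm of travel, or about 1.57 rad of plug turn. The red key hasn't moved and the bystanders are in place; the dice cup only looks different because the arm partly hides it. Handing in.

```bash
python3 -c "
from rig import env
print(env.job_done())"
```

```text
the job is handed in; nothing more can be done
None
```

The chest is locked and I handed the job in after about 18 s. The arm is still gripping the blue key and holding it turned; the hand-in gave no verdict.

- **Lid:** I pushed it to its hard stop; the force rose while the fingers stayed still, and the picture showed it flush.
- **Key in:** The blue key met the pins 22 mm above home. A counterclockwise twist of about 19° cleared them, and it then dropped home with the collar pressed on the plate at about 7 N.
- **Turn:** I turned it clockwise until the stop. The resisting moment jumped to 0.34 N m, and the bolt had moved 22 mm into the keeper, which is a full quarter turn of the plug.
- **Final state:** The fingers are closed on the key at about 13 mm with the grip set to 80 N, and there is about 6 N of upward contact force, so the key is still pressed down. The tool tip is at the height where the key seated.
- **Other objects:** The red key moved less than 0.1 pixel in the picture. The other items looked untouched, but the arm partly hid the dice cup in the last view.

**Disagreements:** The top camera placed the keyhole 3 to 4 mm from where the wrist camera did, so I used the wrist camera. Two of the small sideways corrections over the keyhole overshot by 1 mm or more; I fixed them from the pictures before inserting the key.

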